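Hang the parts pail on the spring balance

ROBOT

A 6-joint arm with a two-finger parallel gripper is mounted at the origin on the work surface. World frame = base frame: x ahead of the robot, y to its left, z up, the work surface at z = 0. Lengths are in m, angles in rad, forces in N, time in s.
With the tool pointing down it reaches from about 0.35 to 0.85 m from the base axis. Payload 8.1 kg.
Tool frame: the origin (TCP) lies at the very end of the fingers, on their centre line; the grasp point (between the pads) lies 19 mm behind it; z points along the fingers, y is the line along which they close (so a half turn about z gives the same grasp; the last joint's range is limited). The gripper opens to 93 mm and grips with 3 to 60 N. Pads are 15 mm wide; open, the fingers measure 128 mm over their backs; the gripper's body (75 mm by 188 mm) begins 65 mm behind the grasp point.
Start: joints at [1.259, 0.13, 1.488, -0, 1.523, -0.085], TCP at [0.135, 0.585, 0.219] pointing down, gripper open.
Joint ranges: [-2.96, 2.96], [-0.89, 2.26], [0.02, 2.5], [-1.34, 4.48], [0, 2.73], [-2.66, 2.66]. Speed limits (rad/s): [2.39, 2.39, 2.79, 3.14, 3.14, 3.14].

INTERFACE

Orientations are given as a rotation vector (axis times angle).
In Python, from plant import robot, imaging gives the robot as it stands.
- The arm moves only by the tool jog_arm, never from a script. Its argument "rows" is a list of rows, each a list of 2 entries, a list of its own where there are three numbers: the shift along the tool's x, y, z each as a share of 0.2 m, from -1 to 1, then the turn, a rotation vector about the tool's x, y, z each as a share of pi/2 rad, from -1 to 1. A call has 1 to 5 rows; each row is the pose to reach, as a shift and turn from the pose commanded when the call began, along the tool's axes at that moment; what a row does not reach only later rows make up. A row lasts 1/10 s, in which the tool goes at most 50 mm and 8.59 degrees, less where a joint would pass 70% of its speed; a pose out of reach is approached as far as the arm can. A call with a number of a shift or a turn outside -1 to 1 is refused whole. A call with a gripper value outside its range is refused whole. "hand" is the closure, from -1 (fully open) to 1 (shut), set as the call begins (left out, the last holds). The fingers move at their own pace and stop on an object; "squeeze" is the grip in N (left out, the last holds). Time passes only in rows, so rows that repeat a pose let the fingers close. It gives the time, the measured TCP pose, the force, the opening and the grip force at its end, in the units of the state.
- robot.read_state(): the state, without advancing time (a new reading comes with each control period).
- imaging.read_camera(name): name is "scene" or "top" or "wrist"; returns a dict with "frame" (420x560x3 uint8, red, green, blue), "vertical_fov" (degrees; the focal length in pixels is half the picture's height over the tangent of half this angle, whatever the lens; pixels are square), "cx", "cy" (the principal point, pixels), "R" (3x3) and "t" (3): a world point X has camera coordinates R X + t. Camera axes: x right, y down, z forward; pixel columns grow to the right and rows downward; lengths in m; the calibration is good to about 2 mm. A picture is of the moment at which its call begins. There is no depth.
- robot.close_job(): hands the job in; it is judged then, once.
The state is a dict: "t": time; "q": joint angles; "dq": joint speeds; "joint_torque": joint torques, N m; "tool_pos": TCP position; "orientation": TCP orientation; "force": force on the tool from outside, world axes, zero at the start; "wrist_torque": the same for the moment, N m; "opening": finger opening in m; "gripper_force": force on a finger pad.
Only numpy, scipy, OpenCV 4.12 (cv2) and the standard library are available. Lean on these libraries where they do the work, as an engineer would, in place of code of your own. Each camera call takes 0.05 s, during which the arm holds its last target. There are 200 camera calls.

TASK

Weigh the parts pail: lift it by its handle straight up off the stand, keeping it upright, and hang it on the hook of the spring balance by the kink in the middle of the handle. Let the hook take the whole weight gradually while you still hold the pail, so that the hook does not jump when you let go, and leave the pail hanging freely and still. Leave everything else on the table alone.

Things in the scene. Friction and masses are not known exactly. Their poses are not given: they have to be found in the camera images.
- pail: yellow round parts pail holding small reels; 110 across at the rim, 92 at the foot, rim 75 above the underside, total height 137; weight unknown (0.2 to 0.65 kg). A rigid steel handle of 8 mm wire arches over it along the pail's y axis: uprights at y = +-58, level bar with middle line 125 above the underside. Origin: centre of underside, z up. Symmetrical under a half turn.
- pail_eye (a point): middle of the wire at the peak of the small upward kink in the handle bar's centre (|y| < 13), 133 above the pail's underside; the hook belongs under this point. Axes as the pail.
- sleeve_left (a point): centre of the red square grip sleeve on the bar at the pail's y = +38, 125 above its underside: 14 wide (x), 26 long (y), 14 high. Axes as the pail.
- sleeve_right (a point): centre of the other red grip sleeve, at the pail's y = -38, same size.
- stand: fixed low aluminium stand, 150 x 150, top face 50 above the table, with four black locating strips 8 high round the pail's place, 58 from the centre. Origin: centre of its underside; turned about z.
- balance: fixed blue spring balance on a bench stand. Origin on the table straight below the hook; the hook opens to its -x. Base x -70 to 150, y -65 to 65, 12 thick; post 18 thick at x = 130, y = 50; cross arm at height 465 to 485. The weighing head hangs over the hook (x +-25, y +-34, height 335 to 465): no room for a gripper straight above, so it must lean out sideways along the handle.
- hook_bowl (a point): where the wire's middle (the eye) lies when resting in the hook: 235 above the table unloaded, sinking with the hook. Axes as the balance. The hook is a J of 8 mm wire in the balance's x-z plane: bowl bottom 8.5 below this point, free tip at x = -27, top 26 above, rod at x = +20. The bar lies along y, comes in from -x over the tip and goes down into the bowl.
- hook (a joint): how far the hook has been pulled down on its spring, m: 0 unloaded, stop at 0.09; it sinks about 10 mm for each newton hung on it.
- jar: bystander, to be left alone: white jar with green lid, 60 across, 70 tall; origin centre of underside
- screwdriver: bystander, to be left alone: red-handled screwdriver lying on the table; origin under its middle
- reel_blue: bystander, to be left alone: blue component reel lying flat, 150 across, 14 thick; origin centre of underside
- reel_black: bystander, to be left alone: black component reel lying flat, 120 across, 20 thick; origin centre of underside
- carton: bystander, to be left alone: small cardboard carton 110 x 80 x 60; origin centre of underside
- mug: bystander, to be left alone: white mug, 80 across, 90 tall; origin centre of underside
- bottle: bystander, to be left alone: clear bottle with red cap, 60 across, 150 tall; origin centre of underside

How it is judged:
By the outcome, as a careful person would: the job done as asked, in the order asked, and still so for the second after the job is handed in, with the robot touching nothing.
It also fails if it takes over 64 s, if anything falls off the work surface, if the arm or the gripper's body presses on something with over 40 N, if the wrist force passes 120 N, or if a joint passes its speed limit or range.

## Working session

There is one attempt and no reset: what is moved stays moved. The work goes in short steps, Python scripts to look and compute and a tool call to move; the robot and the scene stay as the last step left them, time stands still between calls to the robot, and variables do not carry over. Pictures are saved under pics/ and viewed, at most 10 in all, crops included, and the job is handed in when it is done.

Besides the shell and the picture viewer there is one more tool, called after ">>>" as a command line: name --argument value ..., lists and objects as JSON in quotes. jog_arm: Moves the arm, as the interface text tells. Its arguments: {"type":"object","properties":{"rows":{"type":"array"},"hand":{"type":"number"},"squeeze":{"type":"number"}},"required":["rows"]}

```bash
ls; mkdir -p pics; python3 - <<'E'
from plant import robot, imaging
import cv2,numpy as np,pickle
s=robot.read_state();print({k:np.round(v,3) for k,v in s.items()})
d={}
for n in("scene","top","wrist"):
    c=imaging.read_camera(n);d[n]=c
    cv2.imwrite(f"pics/{n}0.png",c["frame"][:,:,::-1]);print(n,c["vertical_fov"],c["cx"],c["cy"],np.round(c["R"],3).tolist(),np.round(c["t"],3))
pickle.dump(d,open("c0.pkl","wb"))
E
```

```text
pics
{'t': np.float64(0.0), 'q': array([ 1.259,  0.131,  1.489, -0.   ,  1.523, -0.085]), 'dq': array([-0.001, -0.002, -0.001,  0.002, -0.   , -0.   ]), 'joint_torque': array([-1.0000e-03, -5.5987e+01, -4.9173e+01,  7.6000e-02,  3.6000e-02,
       -0.0000e+00]), 'tool_pos': array([0.135, 0.584, 0.218]), 'orientation': array([-3.560e-01, -3.121e+00,  3.000e-03]), 'force': array([-0.23 , -0.044, -0.404]), 'wrist_torque': array([-0.081,  0.003,  0.027]), 'gripper_force': np.float64(0.0), 'opening': np.float64(0.093)}
scene 52.04838899145973 275.58543276471215 208.14130390867066 [[-0.889, 0.457, -0.02], [0.32, 0.591, -0.741], [-0.327, -0.665, -0.671]] [ 0.538 -0.084  1.463]
top 50.05141212207921 287.5636897045168 207.8148444578645 [[0.016, -1.0, 0.001], [-0.994, -0.016, -0.104], [0.104, 0.001, -0.995]] [1.000e-03 5.950e-01 1.272e+00]
wrist 70.57171908900827 282.8709397543513 208.43070479317686 [[0.223, 0.975, -0.001], [0.944, -0.216, 0.248], [0.241, -0.056, -0.969]] [-0.6   -0.03   0.389]
```

View pics/scene0.png

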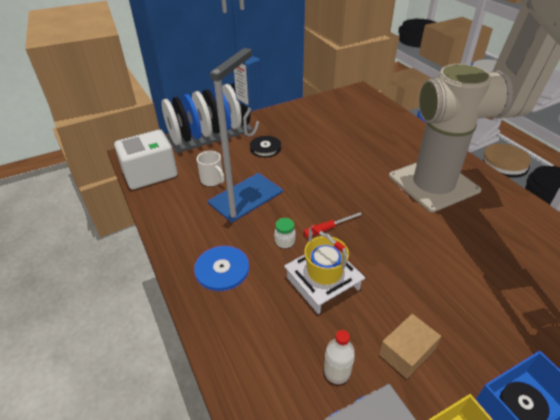

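View pics/top0.png

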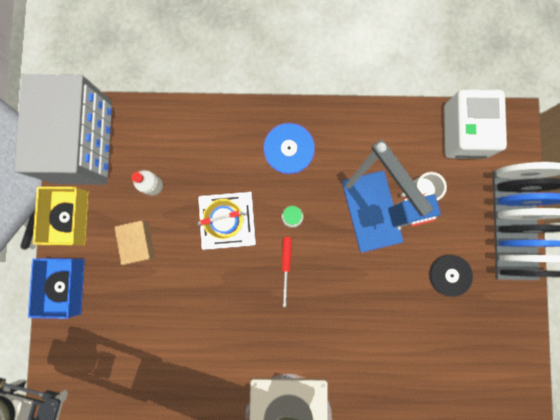

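The pail is at top (223,219), with its sleeves at about (205,223) and (238,213). The balance base is at about (375,212), and its post foot at (348,184). In the scene view the hook shows right of the post at about (250,122). Next I'll measure these.

```bash
cat > h.py <<'E'
import numpy as np,cv2,pickle
def foc(c): return 210/np.tan(np.radians(c["vertical_fov"])/2)
def ray(c,p):
    f=foc(c);d=np.array([(p[0]-c["cx"])/f,(p[1]-c["cy"])/f,1.])
    R=np.array(c["R"]);return -R.T@c["t"],R.T@d
def plane(c,p,z):
    o,d=ray(c,p);return o+d*(z-o[2])/d[2]
def tri(*cp):
    A=np.zeros((3,3));b=np.zeros(3);L=[]
    for c,p in cp:
        o,d=ray(c,p);d/=np.linalg.norm(d);M=np.eye(3)-np.outer(d,d);A+=M;b+=M@o;L.append((o,M))
    X=np.linalg.solve(A,b);return X,[round(1e3*np.linalg.norm(M@(X-o)),1) for o,M in L]
def proj(c,X):
    v=np.array(c["R"])@X+c["t"];return np.array([c["cx"],c["cy"]])+foc(c)*v[:2]/v[2]
def blobs(c,lo,hi,amin=8,roi=None):
    h=cv2.cvtColor(c["frame"],cv2.COLOR_RGB2HSV)
    m=cv2.inRange(h,np.array(lo),np.array(hi))
    if lo[0]==0: m|=cv2.inRange(h,np.array((172,lo[1],lo[2])),np.array((180,hi[1],hi[2])))
    if roi is not None:
        k=np.zeros_like(m);x0,y0,x1,y1=roi;k[y0:y1,x0:x1]=255;m&=k
    n,l,s,ce=cv2.connectedComponentsWithStats(m)
    return [(ce[i].round(1),s[i,4],s[i,:4].tolist()) for i in range(1,n) if s[i,4]>=amin],m
E
python3 - <<'E'
from h import *
d=pickle.load(open("c0.pkl","rb"))
for n,r in(("top",(190,180,262,255)),("scene",(280,222,365,300))):
    for b in blobs(d[n],(0,130,70),(8,255,255),6,r)[0]: print(n,b, plane(d[n],b[0],.178).round(3))
b,m=blobs(d["top"],(100,110,30),(125,255,255),200,(335,140,450,265));print(b)
cs,_=cv2.findContours(m,0,1);c=max(cs,key=cv2.contourArea);a=cv2.approxPolyDP(c,3,True)[:,0]
for p in a: print(p,plane(d["top"],p,.012).round(3)[:2],plane(d["top"],p,.4).round(3)[:2])
t=d["top"]["frame"][125:265,330:450];s=d["scene"]["frame"][35:225,195:295]
cv2.imwrite("pics/cr.png",np.hstack([cv2.resize(t,(480,560),interpolation=2),cv2.resize(s,(295,560),interpolation=2)])[:,:,::-1])
E
```

```text
top (array([234.2, 213.8]), np.int32(42), [230, 211, 10, 6]) [0.562 0.147 0.178]
top (array([205., 221.]), np.int32(49), [200, 218, 10, 7]) [0.542 0.221 0.178]
scene (array([318.6, 228.2]), np.int32(275), [303, 222, 33, 17]) [0.557 0.148 0.178]
scene (array([338.8, 245.7]), np.int32(54), [334, 242, 11, 10]) [0.546 0.22  0.178]
[(array([379.7, 211.7]), np.int32(3719), [343, 171, 97, 81])]
[435 196] [ 0.639 -0.424] [ 0.586 -0.296]
[426 197] [ 0.635 -0.397] [ 0.584 -0.277]
[433 209] [ 0.6   -0.417] [ 0.559 -0.291]
[421 216] [ 0.579 -0.381] [ 0.544 -0.266]
[408 200] [ 0.626 -0.344] [ 0.577 -0.24 ]
[392 205] [ 0.61  -0.297] [ 0.566 -0.206]
[382 171] [ 0.711 -0.268] [ 0.637 -0.186]
[361 176] [ 0.695 -0.205] [ 0.626 -0.142]
[349 189] [ 0.656 -0.17 ] [ 0.598 -0.117]
[344 186] [ 0.664 -0.155] [ 0.604 -0.107]
[347 180] [ 0.682 -0.164] [ 0.617 -0.113]
[343 181] [ 0.679 -0.152] [ 0.615 -0.105]
[361 251] [ 0.474 -0.205] [ 0.47  -0.142]
[402 241] [ 0.505 -0.325] [ 0.492 -0.226]
[397 224] [ 0.554 -0.311] [ 0.526 -0.216]
[438 215] [ 0.583 -0.431] [ 0.546 -0.301]
```

View pics/cr.png

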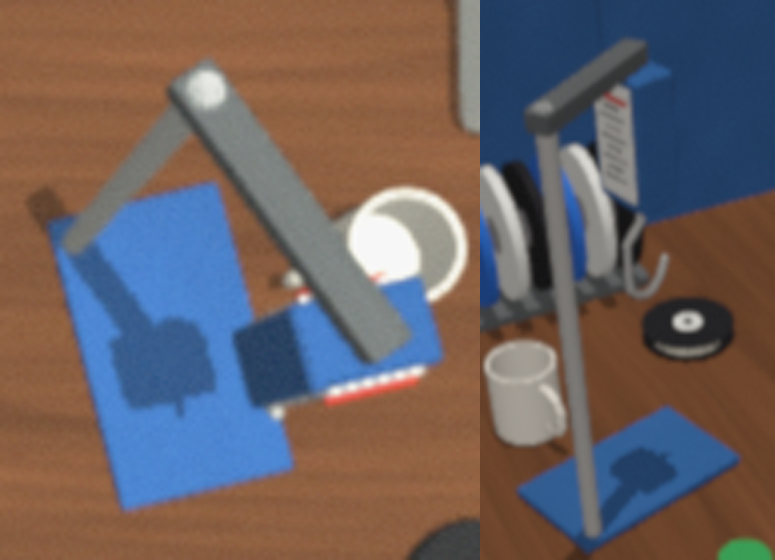

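```bash
python3 - <<'E'
from h import *
from scipy.optimize import least_squares
d=pickle.load(open("c0.pkl","rb"));t=d["top"]
b,m=blobs(t,(100,110,30),(125,255,255),200,(335,140,450,265))
P=[((342,181),(150,65)),((384,170.5),(150,-65)),((360.8,252.5),(-70,65)),((403.2,241.8),(-70,-65))]
W=np.array([plane(t,p,.012)[:2] for p,_ in P]);B=np.array([q for _,q in P])/1e3
def T(v,b):c,s=np.cos(v[2]),np.sin(v[2]);return b@np.array([[c,s],[-s,c]])+v[:2]
r=least_squares(lambda v:(T(v,B)-W).ravel(),[.55,-.25,.25])
v=r.x;print(v,np.degrees(v[2]),r.fun.round(4))
for q,z in(((0,0),.2265),((-27,0),.261),((20,0),.3)):
    X=np.r_[T(v,np.array([q])/1e3)[0],z];print(q,proj(d["scene"],X).round(1),proj(t,X).round(1))
print(plane(d["scene"],(257.7,122.5),.261).round(3))
# other things
for n,bb in (("jar",(292,216)),("bottle",(138,177))): print(n,plane(t,bb,.07 if n=="jar" else .15).round(3))
print(plane(t,(223,219),.125))
E
```

```text
[ 0.5522962  -0.2491291   0.25777507] 14.769423628709012 [ 0.0016  0.0012  0.0013 -0.0001 -0.0015  0.0005 -0.0014 -0.0015]
(0, 0) [251.9 134.4] [393.1 218.5]
(-27, 0) [258.2 121.1] [399.5 228.3]
(20, 0) [245.1 115.2] [398.3 207.5]
[ 0.531 -0.25   0.261]
jar [ 0.568 -0.002  0.07 ]
bottle [0.658 0.408 0.15 ]
[0.55224432 0.18293252 0.125     ]
```

```bash
cat >> h.py <<'E'
from scipy.spatial.transform import Rotation as Ro
def orient(yaw,th):
    xp=np.array([np.cos(yaw),np.sin(yaw),0]);yp=np.array([-xp[1],xp[0],0])
    z=-np.sin(th)*yp-np.cos(th)*np.array([0,0,1]);return np.c_[np.cross(xp,z),xp,z],xp,yp
def delta(s,tcp,R):
    R0=Ro.from_rotvec(s["orientation"]).as_matrix()
    sh=R0.T@(np.array(tcp)-s["tool_pos"])/.2
    tu=Ro.from_matrix(R0.T@R).as_rotvec()/(np.pi/2)
    return sh.round(3),tu.round(3)
PAIL=np.array([.552,.184]);PY=np.radians(15.1);BAL=np.array([.5523,-.2491]);BY=np.radians(14.8);TH=np.radians(45)
E
python3 - <<'E'
from h import *
from plant import robot
s=robot.read_state();R,xp,yp=orient(PY,TH)
g=np.r_[PAIL,.175]+.035*yp;t=g+.019*R[:,2];p=t-.11*R[:,2]
print(g,t,p);print(delta(s,p,R))
E
```

```text
[0.54288234 0.21779154 0.175     ] [0.54638223 0.20482039 0.16156497] [0.52611973 0.27991654 0.23934672]
(array([-2.249, -1.043, -0.106]), array([ 0.269, -0.449,  0.651]))
```

>>> jog_arm --rows '[[[-1,-0.5,-0.4],[0.13,-0.22,0.32]],[[-1,-0.5,-0.4],[0.13,-0.22,0.32]],[[-1,-0.5,-0.4],[0.13,-0.22,0.32]],[[-1,-0.5,-0.4],[0.13,-0.22,0.32]],[[-1,-0.5,-0.4],[0.13,-0.22,0.32]]]' --hand -1

```text
t: 0.65
tool_pos: [0.3083, 0.4411, 0.2986]
orientation: [1.013, 2.612, -0.345]
force: [-0.0, 0.5, -0.0]
opening: 0.0931
gripper_force: 0.0
```

```bash
cat > go.py <<'E'
from h import *
from plant import robot
import sys
s=robot.read_state();R,xp,yp=orient(PY,TH)
g=np.r_[PAIL,.175]+.035*yp;t=g+.019*R[:,2];p=t-float(sys.argv[1])*R[:,2]
print(s["tool_pos"].round(4),s["q"].round(2));print(delta(s,p,R))
E
python3 go.py .11
```

```text
[0.3083 0.4411 0.2986] [ 1.1   0.15  1.38 -0.35  1.82  0.22]
(array([-1.14 ,  0.199,  0.764]), array([ 0.137, -0.228,  0.328]))
```

>>> jog_arm --rows '[[[-0.9,0.2,0.5],[0.13,-0.22,0.32]],[[-0.9,0.2,0.5],[0.13,-0.22,0.32]],[[-0.9,0.2,0.5],[0.13,-0.22,0.32]],[[-0.9,0.2,0.5],[0.13,-0.22,0.32]],[[-0.9,0.2,0.5],[0.13,-0.22,0.32]]]'

```text
t: 1.15
tool_pos: [0.4837, 0.3252, 0.2654]
orientation: [1.481, 1.963, -0.61]
force: [-1.0, 0.2, -0.7]
opening: 0.0934
gripper_force: 0.0
```

```bash
python3 go.py .11; python3 - <<'E'
from h import *
from plant import imaging
d={n:imaging.read_camera(n) for n in("wrist","scene","top")};pickle.dump(d,open("c1.pkl","wb"))
cv2.imwrite("pics/w1.png",d["wrist"]["frame"][:,:,::-1])
for b in blobs(d["wrist"],(0,130,60),(8,255,255),60)[0]:print(b,plane(d["wrist"],b[0],.175).round(4))
E
```

```text
[0.4837 0.3252 0.2654] [ 0.88  0.46  1.2  -0.65  1.91  0.52]
(array([-0.106,  0.143,  0.285]), array([ 0.003, -0.007,  0.008]))
(array([546.6,  72.2]), np.int32(1070), [528, 47, 32, 47]) [0.6189 0.4225 0.175 ]
(array([227.7, 188.5]), np.int32(774), [200, 178, 56, 22]) [0.4516 0.2494 0.175 ]
(array([310.4, 218.1]), np.int32(216), [304, 206, 15, 21]) [0.5461 0.2181 0.175 ]
(array([305. , 246.9]), np.int32(138), [300, 237, 12, 17]) [0.5664 0.1433 0.175 ]
```

View pics/w1.png

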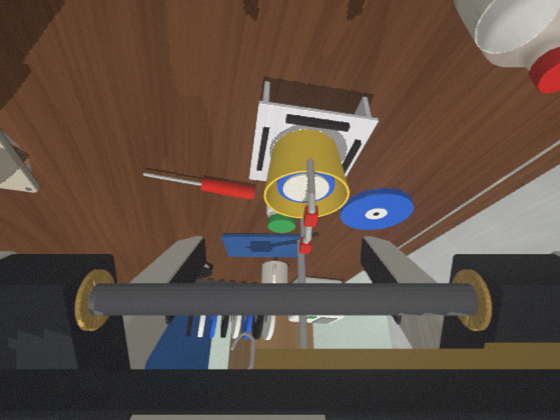

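```bash
python3 - <<'E'
from h import *
d=pickle.load(open("c1.pkl","rb"));d0=pickle.load(open("c0.pkl","rb"))
t,s,w=d0["top"],d0["scene"],d["wrist"]
L=tri((t,(205,221)),(s,(338.8,245.7)),(w,(310.4,218.1)));Rr=tri((t,(234.2,213.8)),(w,(305,246.9)))
print(L,Rr)
v=L[0]-Rr[0];print(np.linalg.norm(v),np.degrees(np.arctan2(-v[0],v[1])),(L[0]+Rr[0])/2)
for b in blobs(d["scene"],(0,130,70),(8,255,255),6,(325,238,365,300))[0]: print(b)
E
```

```text
(array([0.54426805, 0.22066981, 0.1768711 ]), [np.float64(2.0), np.float64(1.6), np.float64(0.8)]) (array([0.56339331, 0.14749884, 0.17701524]), [np.float64(1.4), np.float64(1.4)])
0.0756292671331059 14.648129547109708 [0.55383068 0.18408433 0.17694317]
(array([338.8, 245.6]), np.int32(53), [334, 242, 11, 9])
```

```bash
sed -i 's/PAIL=np.array(\[.552,.184\]);PY=np.radians(15.1)/PAIL=np.array([.554,.184]);PY=np.radians(14.9)/' h.py; python3 go.py .08
```

```text
[0.4811 0.3287 0.2679] [ 0.88  0.46  1.2  -0.65  1.91  0.51]
(array([-0.12 ,  0.158,  0.46 ]), array([ 0.008, -0.011,  0.013]))
```

>>> jog_arm --rows '[[[-0.12,0.16,0.2],[0.01,-0.01,0.01]],[[-0.12,0.16,0.46],[0.01,-0.01,0.01]],[[-0.12,0.16,0.46],[0.01,-0.01,0.01]],[[-0.12,0.16,0.46],[0.01,-0.01,0.01]],[[-0.12,0.16,0.46],[0.01,-0.01,0.01]]]' --hand -0.4

```text
t: 1.8
tool_pos: [0.5341, 0.2617, 0.2215]
orientation: [1.491, 1.947, -0.614]
force: [-0.5, -0.1, 0.4]
opening: 0.0656
gripper_force: 0.0
```

```bash
python3 go.py 0;python3 - <<'E'
from h import *
from plant import imaging
c=imaging.read_camera("wrist")
for b in blobs(c,(0,130,60),(8,255,255),60)[0]:print(b,plane(c,b[0],.175).round(4))
E
```

```text
[0.5341 0.2617 0.2215] [ 0.77  0.45  1.3  -0.68  1.78  0.49]
(array([ 0.003, -0.005,  0.419]), array([ 0.001, -0.003,  0.002]))
(array([196. , 183.2]), np.int32(1009), [165, 171, 63, 26]) [0.4779 0.251  0.175 ]
(array([281.5, 219. ]), np.int32(380), [273, 202, 18, 29]) [0.5456 0.2182 0.175 ]
(array([281.2, 255.8]), np.int32(200), [275, 243, 14, 22]) [0.5656 0.142  0.175 ]
```

>>> jog_arm --rows '[[[0,0,0.15],[0,0,0]],[[0,0,0.25],[0,0,0]],[[0,0,0.35],[0,0,0]],[[0,0,0.41],[0,0,0]],[[0,0,0.41],[0,0,0]]]'

```text
t: 2.35
tool_pos: [0.549, 0.2041, 0.1612]
orientation: [1.492, 1.946, -0.62]
force: [-0.8, 0.3, -0.0]
opening: 0.0653
gripper_force: 0.0
```

```bash
python3 go.py 0;python3 - <<'E'
from h import *
from plant import imaging
c=imaging.read_camera("wrist");cv2.imwrite("pics/w2.png",c["frame"][:,:,::-1])
E
```

```text
[0.549  0.2041 0.1612] [ 0.69  0.43  1.44 -0.7   1.64  0.51]
(array([ 0.002, -0.002, -0.005]), array([-0.001, -0.002,  0.002]))
```

View pics/w2.png

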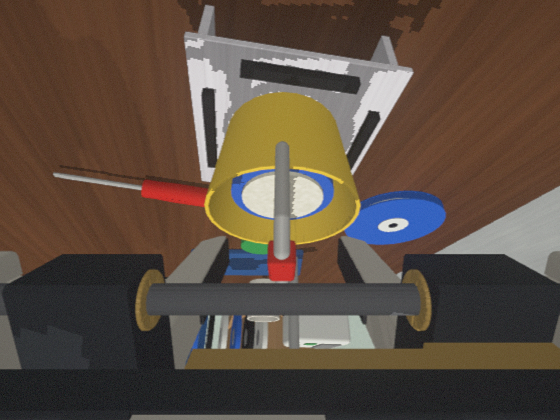

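The near sleeve, at (282,260), sits centred between the fingers, so I'm closing the gripper.

>>> jog_arm --rows '[[[0,0,0],[0,0,0]],[[0,0,0],[0,0,0]],[[0,0,0],[0,0,0]],[[0,0,0],[0,0,0]],[[0,0,0],[0,0,0]]]' --hand 1 --squeeze 20

```text
t: 2.9
tool_pos: [0.5493, 0.2041, 0.1614]
orientation: [1.492, 1.945, -0.619]
force: [0.5, -0.4, 0.7]
opening: 0.0297
gripper_force: 0.0
```

>>> jog_arm --rows '[[[0,0,0],[0,0,0]],[[0,0,0],[0,0,0]],[[0,0,0],[0,0,0]],[[0,0,0],[0,0,0]],[[0,0,0],[0,0,0]]]' --hand 1 --squeeze 60

```text
t: 3.4
tool_pos: [0.5491, 0.2038, 0.1612]
orientation: [1.492, 1.945, -0.62]
force: [-1.9, 0.1, 0.6]
opening: 0.0135
gripper_force: 60.0
```

>>> jog_arm --rows '[[[-0.01,0,-0.01],[0,0,0]],[[-0.03,0,-0.03],[0,0,0]],[[-0.05,0,-0.05],[0,0,0]],[[-0.08,0,-0.08],[0,0,0]],[[-0.1,0,-0.1],[0,0,0]]]'

```text
t: 3.9
tool_pos: [0.5497, 0.2041, 0.1908]
orientation: [1.492, 1.945, -0.618]
force: [1.1, -0.1, -6.5]
opening: 0.0136
gripper_force: 60.0
```

```bash
cat > look.py <<'E'
from h import *
from plant import robot,imaging
import sys
s=robot.read_state();print(s["tool_pos"].round(4),s["force"].round(2),s["wrist_torque"].round(2),s["opening"])
d={n:imaging.read_camera(n) for n in("wrist","scene","top")};pickle.dump(d,open(f"c_{sys.argv[1]}.pkl","wb"))
W=np.hstack([d["wrist"]["frame"],d["scene"]["frame"]]) 
cv2.imwrite(f"pics/{sys.argv[1]}.png",cv2.resize(W,(800,300),interpolation=3)[:,:,::-1])
E
python3 look.py lift1
```

```text
[0.5497 0.2041 0.1908] [ 1.08 -0.1  -6.53] [1.06 0.35 0.05] 0.013554326693580776
```

View pics/lift1.png

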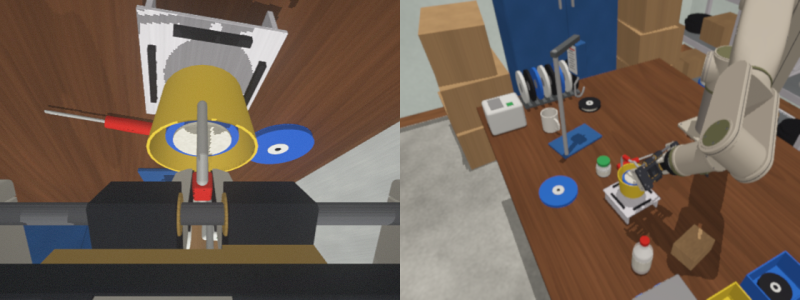

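Lifted, with the pail upright and its rim still at (283,193) in the wrist frame, so it hasn't slipped. I'll continue straight up.

>>> jog_arm --rows '[[[-0.05,0,-0.05],[0,0,0]],[[-0.11,0,-0.11],[0,0,0]],[[-0.17,0,-0.17],[0,0,0]],[[-0.22,0,-0.22],[0,0,0]],[[-0.26,0,-0.26],[0,0,0]]]'

```text
t: 4.55
tool_pos: [0.5501, 0.2041, 0.2656]
orientation: [1.493, 1.944, -0.616]
force: [-0.5, 0.6, -5.9]
opening: 0.0135
gripper_force: 60.0
```

```bash
cat > st.py <<'E'
from h import *
from plant import robot,imaging
import sys
# eye estimate from the grasp; target eye in balance frame (mm): x y z
s=robot.read_state();R0=Ro.from_rotvec(s["orientation"]).as_matrix()
Rg,_,_=orient(PY,TH)
# pail rotation = R0 Rg0^T * Rz(PY)
Rp=R0@Rg.T@Ro.from_euler("z",PY).as_matrix()
off=np.array([0,0,.133])-np.array([0,.035,.125])
g0=s["tool_pos"]-.019*R0[:,2]; eye=g0+Rp@off
Bx=Ro.from_euler("z",BY).as_matrix()
rel=Bx.T@(eye-np.r_[BAL,0]);print("eye",eye.round(4),"in balance mm",(rel*1e3).round(1),"F",s["force"].round(2),"M",s["wrist_torque"].round(2))
yel=blobs(imaging.read_camera("wrist"),(20,120,60),(32,255,255),800)[0];print([(b[0].tolist(),b[2]) for b in yel])
if len(sys.argv)>3:
    tg=np.r_[BAL,0]+Bx@(np.array([float(a) for a in sys.argv[1:4]])/1e3)
    Rt,_,_=orient(BY,TH)
    print(delta(s,s["tool_pos"]+tg-eye,Rt))
E
python3 st.py -70 0 285; python3 - <<'E'
from h import *
for f,k in(("c_lift1.pkl",1),):
    print([(b[0],b[2]) for b in blobs(pickle.load(open(f,"rb"))["wrist"],(20,120,60),(32,255,255),800)[0]])
c={"frame":cv2.imread("pics/w2.png")[:,:,::-1].copy()};print([(b[0],b[2]) for b in blobs(c,(20,120,60),(32,255,255),800)[0]])
E
```

```text
eye [0.5557 0.1832 0.287 ] in balance mm [113.7 417.  287. ] F [-0.53  0.58 -5.87] M [ 1.09  0.4  -0.01]
[([282.6, 163.4], [204, 91, 158, 150]), ([264.4, 357.5], [61, 343, 396, 26])]
(array([-1.47 , -0.924,  1.475]), array([ 0.001, -0.002,  0.001]))
[(array([282.5, 163.3]), [204, 91, 157, 149]), (array([262.4, 357.4]), [58, 343, 389, 26])]
[(array([282.1, 165.6]), [205, 92, 155, 153]), (array([396.4, 357.6]), [187, 343, 373, 26])]
```

>>> jog_arm --rows '[[[-0.03,-0.02,0.03],[0,0,0]],[[-0.09,-0.06,0.09],[0,0,0]],[[-0.18,-0.11,0.18],[0,0,0]],[[-0.27,-0.17,0.27],[0,0,0]],[[-0.36,-0.22,0.36],[0,0,0]]]'

```text
t: 5.1
tool_pos: [0.5323, 0.0923, 0.2616]
orientation: [1.491, 1.946, -0.622]
force: [-0.3, -1.6, -5.6]
opening: 0.0134
gripper_force: 60.0
```

>>> jog_arm --rows '[[[-0.09,-0.06,0.09],[0,0,0]],[[-0.18,-0.12,0.18],[0,0,0]],[[-0.27,-0.18,0.27],[0,0,0]],[[-0.36,-0.24,0.36],[0,0,0]],[[-0.45,-0.3,0.45],[0,0,0]]]'

```text
t: 5.6
tool_pos: [0.5069, -0.0461, 0.2615]
orientation: [1.492, 1.946, -0.622]
force: [0.2, -0.6, -4.8]
opening: 0.0137
gripper_force: 60.0
```

>>> jog_arm --rows '[[[-0.08,-0.07,0.08],[0,0,0]],[[-0.16,-0.14,0.16],[0,0,0]],[[-0.23,-0.2,0.23],[0,0,0]],[[-0.29,-0.25,0.29],[0,0,0]],[[-0.33,-0.28,0.33],[0,0,0]]]'

```text
t: 6.1
tool_pos: [0.4764, -0.1506, 0.2614]
orientation: [1.493, 1.946, -0.622]
force: [-0.9, 0.2, -5.2]
opening: 0.0135
gripper_force: 60.0
```

```bash
python3 st.py -75 0 285; python3 look.py tr; python3 - <<'E'
from h import *
d=pickle.load(open("c_tr.pkl","rb"))
a=cv2.resize(d["wrist"]["frame"],(480,360));s=cv2.resize(d["scene"]["frame"][60:220,190:330],(315,360),interpolation=2)
cv2.imwrite("pics/tr2.png",np.hstack([a,s])[:,:,::-1])
E
```

```text
eye [ 0.4821 -0.1714  0.2828] in balance mm [-48.   93.  282.8] F [-0.85  0.17 -5.22] M [1.06 0.36 0.04]
[([282.2, 163.2], [204, 91, 157, 150]), ([265.8, 357.5], [59, 343, 396, 26])]
(array([-0.337, -0.135,  0.32 ]), array([-0.002, -0.002,  0.003]))
[ 0.4763 -0.1516  0.2618] [-0.34 -1.6  -5.38] [ 0.97  0.34 -0.03] 0.013966139262348468
```

View pics/tr2.png

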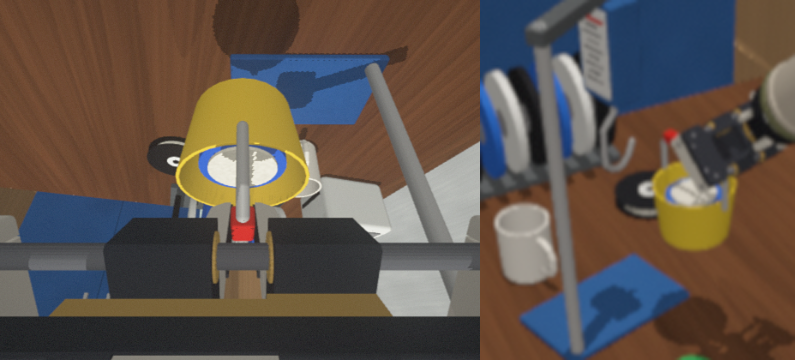

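In the crop the hook tip is at (632,137) and the bowl at (617,168). Both agree with the projected positions to within 1 px. The pail hangs level and clear of the balance.

>>> jog_arm --rows '[[[-0.04,-0.06,0.03],[0,0,0]],[[-0.11,-0.13,0.1],[0,0,0]],[[-0.2,-0.14,0.18],[0,0,0]],[[-0.28,-0.14,0.26],[0,0,0]],[[-0.34,-0.14,0.32],[0,0,0]]]'

```text
t: 6.8
tool_pos: [0.4757, -0.2467, 0.2653]
orientation: [1.491, 1.946, -0.619]
force: [0.0, -1.0, -5.4]
opening: 0.0133
gripper_force: 60.0
```

```bash
python3 st.py -45 0 285; python3 - <<'E'
from h import *
from plant import imaging,robot
d={n:imaging.read_camera(n) for n in("wrist","scene","top")};pickle.dump(d,open("c_n.pkl","wb"))
a=cv2.resize(d["top"]["frame"][160:280,350:470],(400,400),interpolation=2);s=cv2.resize(d["scene"]["frame"][80:200,200:320],(400,400),interpolation=2)
cv2.imwrite("pics/n.png",np.hstack([a,s])[:,:,::-1])
for n,r in(("top",(350,160,470,280)),("scene",(240,100,300,200))):
    for b in blobs(d[n],(0,130,60),(8,255,255),4,r)[0]: print(n,b)
for q in((0,38,275),(0,-38,275),(0,0,285)): print(q,[ (proj(d[n],np.r_[BAL,0]+Ro.from_euler("z",BY).as_matrix()@(np.array([-75,0,0])+q)/1e3)).round(1) for n in("top","scene")])
E
```

```text
eye [ 0.4813 -0.2676  0.2867] in balance mm [-7.340e+01  2.000e-01  2.867e+02] F [ 0.   -1.03 -5.4 ] M [1.16 0.38 0.01]
[([282.4, 163.1], [205, 91, 157, 150]), ([263.8, 357.5], [60, 343, 392, 26])]
(array([0.004, 0.142, 0.007]), array([ 0.   , -0.002,  0.003]))
top (array([422.2, 222.9]), np.int32(48), [411, 220, 24, 7])
top (array([422.4, 243.8]), np.int32(75), [416, 240, 13, 8])
top (array([389.9, 252.1]), np.int32(59), [385, 249, 11, 8])
(0, 38, 275) [array([390.7, 251.9]), array([278.6, 116. ])]
(0, -38, 275) [array([422.2, 244. ]), array([261.9, 106.9])]
(0, 0, 285) [array([407.6, 247.9]), array([270. , 108.4])]
```

View pics/n.png

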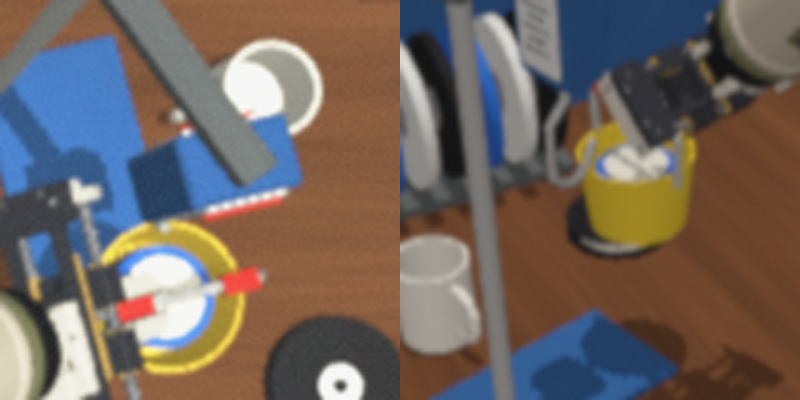

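The top view puts the sleeves at (389.9,252.1) and (422.4,243.8), and the hook tip at (399.5,228.4). Each is within 1 px of prediction, so I'll advance over the tip.

>>> jog_arm --rows '[[[0,0.03,0],[0,0,0]],[[0,0.09,0],[0,0,0]],[[0,0.16,0],[0,0,0]],[[0,0.23,0],[0,0,0]],[[0,0.29,0],[0,0,0]]]'

```text
t: 7.5
tool_pos: [0.5325, -0.2301, 0.2649]
orientation: [1.49, 1.946, -0.618]
force: [-0.4, -0.1, -5.1]
opening: 0.0137
gripper_force: 60.0
```

>>> jog_arm --rows '[[[0,0.04,0],[0,0,0]],[[0,0.06,0],[0,0,0]],[[0,0.07,0],[0,0,0]],[[0,0.07,0],[0,0,0]],[[0,0.07,0],[0,0,0]]]'

```text
t: 8.0
tool_pos: [0.5445, -0.2279, 0.2653]
orientation: [1.492, 1.945, -0.619]
force: [0.2, 0.3, -6.1]
opening: 0.0136
gripper_force: 60.0
```

```bash
python3 st.py 0 0 245;
```

```text
eye [ 0.5502 -0.2488  0.2867] in balance mm [ -2.    0.8 286.7] F [ 0.16  0.32 -6.08] M [ 1.11  0.34 -0.02]
[([279.5, 157.3], [203, 90, 157, 150]), ([263.0, 357.5], [59, 343, 384, 26])]
(array([0.144, 0.01 , 0.151]), array([-0.   , -0.002,  0.002]))
```

>>> jog_arm --rows '[[[0.02,0.01,0.02],[0,0,0]],[[0.05,0.01,0.05],[0,0,0]],[[0.09,0.01,0.09],[0,0,0]],[[0.13,0.01,0.13],[0,0,0]],[[0.15,0.01,0.15],[0,0,0]]]'

```text
t: 8.55
tool_pos: [0.5456, -0.2272, 0.2202]
orientation: [1.492, 1.948, -0.621]
force: [0.6, 0.2, -6.5]
opening: 0.0138
gripper_force: 60.0
```

>>> jog_arm --rows '[[[0.015,0,0.015],[0,0,0]],[[0.03,0,0.03],[0,0,0]],[[0.045,0,0.045],[0,0,0]],[[0.06,0,0.06],[0,0,0]],[[0.07,0,0.07],[0,0,0]]]'

```text
t: 9.05
tool_pos: [0.5468, -0.2273, 0.2032]
orientation: [1.492, 1.945, -0.619]
force: [0.7, -0.9, -4.7]
opening: 0.0132
gripper_force: 60.0
```

```bash
python3 st.py 0 0 185;
```

```text
eye [ 0.5525 -0.2482  0.2246] in balance mm [  0.4   0.8 224.6] F [ 0.69 -0.88 -4.74] M [0.78 0.21 0.04]
[([280.5, 162.7], [203, 90, 157, 150]), ([269.1, 357.4], [65, 343, 386, 26])]
(array([ 0.137, -0.001,  0.143]), array([ 0.   , -0.001,  0.002]))
```

The hook has started to take load: the tool force is down from about −5.8 to −4.7 N. I'll keep lowering slowly.

>>> jog_arm --rows '[[[0.015,0,0.015],[0,0,0]],[[0.03,0,0.03],[0,0,0]],[[0.045,0,0.045],[0,0,0]],[[0.06,0,0.06],[0,0,0]],[[0.075,0,0.075],[0,0,0]]]'

```text
t: 9.6
tool_pos: [0.5469, -0.2273, 0.182]
orientation: [1.491, 1.944, -0.619]
force: [1.6, -2.3, -1.9]
opening: 0.0138
gripper_force: 60.0
```

>>> jog_arm --rows '[[[0.015,0,0.015],[0,0,0]],[[0.03,0,0.03],[0,0,0]],[[0.04,0,0.04],[0,0,0]],[[0.05,0,0.05],[0,0,0]],[[0.05,0,0.05],[0,0,0]]]'

```text
t: 10.1
tool_pos: [0.5467, -0.2273, 0.1677]
orientation: [1.491, 1.945, -0.619]
force: [4.1, -3.0, -0.8]
opening: 0.0133
gripper_force: 60.0
```

>>> jog_arm --rows '[[[0,0,0],[0,0,0]],[[0,0,0],[0,0,0]],[[0,0,0],[0,0,0]]]'

```text
t: 10.4
tool_pos: [0.5467, -0.2272, 0.168]
orientation: [1.492, 1.945, -0.619]
force: [4.3, -3.1, -0.9]
opening: 0.0136
gripper_force: 60.0
```

```bash
python3 st.py 0 0 180; python3 - <<'E'
from plant import robot,imaging
import numpy as np
F=[]
for i in range(8):
    imaging.read_camera("top");F.append(np.r_[robot.read_state()["force"],robot.read_state()["wrist_torque"]])
print(np.mean(F,0).round(2),np.std(F,0).round(2))
E
```

```text
eye [ 0.5523 -0.2481  0.1894] in balance mm [  0.3   0.9 189.4] F [ 4.32 -3.14 -0.93] M [-0.04 -0.36  0.48]
[([280.4, 163.2], [203, 91, 157, 150]), ([366.1, 356.2], [279, 343, 176, 26]), ([171.1, 358.7], [58, 349, 225, 20])]
(array([ 0.03 , -0.001,  0.037]), array([ 0.   , -0.001,  0.002]))
[ 4.03 -3.43 -0.46 -0.02 -0.33  0.5 ] [0.45 0.38 0.32 0.04 0.03 0.03]
```

>>> jog_arm --rows '[[[-0.005,0.005,0.005],[0,0,0]],[[-0.01,0.01,0.01],[0,0,0]],[[-0.01,0.01,0.01],[0,0,0]],[[-0.01,0.01,0.01],[0,0,0]]]'

```text
t: 11.25
tool_pos: [0.549, -0.2297, 0.1677]
orientation: [1.492, 1.945, -0.62]
force: [2.4, -3.7, -1.5]
opening: 0.0136
gripper_force: 60.0
```

```bash
cat > f.py <<'E'
from plant import robot,imaging
from h import *
F=[]
for i in range(8):
    c=imaging.read_camera("scene");s=robot.read_state();F.append(np.r_[s["force"],s["wrist_torque"]])
F=np.mean(F,0);B=Ro.from_euler("z",BY).as_matrix();print("F bal",(B.T@F[:3]).round(2),"M bal",(B.T@F[3:]).round(2),s["t"])
pickle.dump(c,open("c_f.pkl","wb"))
E
python3 f.py; python3 st.py 0 0 180
```

```text
F bal [ 0.22 -4.15 -0.87] M bal [-0.07  0.03  0.05] 11.65
eye [ 0.5546 -0.2505  0.1892] in balance mm [  1.9  -1.9 189.2] F [ 1.37 -4.72 -0.93] M [-0.18 -0.06 -0.  ]
[([280.5, 163.1], [203, 91, 157, 150]), ([265.3, 357.6], [59, 343, 397, 26])]
(array([ 0.039, -0.009,  0.026]), array([-0.   , -0.001,  0.002]))
```

>>> jog_arm --rows '[[[-0.005,0,0.005],[0,0,0]],[[-0.01,0,0.01],[0,0,0]],[[-0.015,0,0.015],[0,0,0]],[[-0.015,0,0.015],[0,0,0]]]'

```text
t: 12.1
tool_pos: [0.55, -0.2322, 0.1666]
orientation: [1.492, 1.947, -0.618]
force: [-1.5, 5.0, -0.6]
opening: 0.0139
gripper_force: 60.0
```

```bash
python3 f.py; python3 st.py 0 0 180; python3 - <<'E'
from h import *
c=pickle.load(open("c_f.pkl","rb"))
cv2.imwrite("pics/f.png",cv2.resize(c["frame"][85:185,205:305],(600,600),interpolation=2)[:,:,::-1])
E
```

```text
F bal [-0.14  5.59 -0.87] M bal [ 1.09  0.06 -0.02] 12.5
eye [ 0.5557 -0.2532  0.1881] in balance mm [  2.2  -4.8 188.1] F [-1.36  4.48 -1.06] M [1.06 0.31 0.01]
[([280.6, 163.0], [203, 90, 157, 151]), ([266.7, 357.6], [59, 343, 398, 26])]
(array([ 0.046, -0.011,  0.012]), array([ 0.   , -0.003,  0.003]))
```

View pics/f.png

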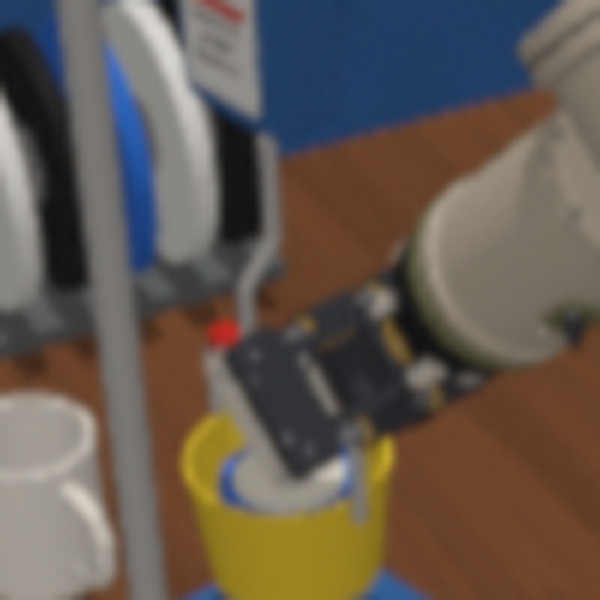

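The sign of the lateral force flipped, so the kink centre is about 1.5 mm back. I'll go back by that much and lower the rest.

>>> jog_arm --rows '[[[0.003,0,-0.003],[0,0,0]],[[0.005,0,-0.005],[0,0,0]],[[0.005,0,-0.005],[0,0,0]]]'

```text
t: 12.85
tool_pos: [0.5499, -0.2319, 0.1676]
orientation: [1.492, 1.945, -0.619]
force: [-0.0, 2.7, -0.8]
opening: 0.0138
gripper_force: 60.0
```

```bash
python3 f.py; python3 st.py 0 0 180
```

```text
F bal [ 0.51  2.59 -0.64] M bal [ 0.77 -0.01  0.1 ] 13.25
eye [ 0.5555 -0.2529  0.189 ] in balance mm [  2.1  -4.5 189. ] F [ 0.36  2.77 -0.4 ] M [0.83 0.21 0.13]
[([280.6, 163.0], [203, 90, 157, 151]), ([267.6, 357.5], [58, 343, 398, 26])]
(array([ 0.047, -0.011,  0.016]), array([-0.   , -0.002,  0.003]))
```

>>> jog_arm --rows '[[[0.005,0,-0.003],[0,0,0]],[[0.01,0,0.003],[0,0,0]],[[0.016,0,0.01],[0,0,0]],[[0.021,0,0.015],[0,0,0]],[[0.021,0,0.015],[0,0,0]]]'

```text
t: 13.8
tool_pos: [0.5495, -0.2312, 0.1622]
orientation: [1.492, 1.946, -0.619]
force: [-0.8, 4.9, -0.7]
opening: 0.0132
gripper_force: 60.0
```

```bash
python3 f.py; python3 st.py 0 0 180
```

```text
F bal [ 0.73  4.78 -0.54] M bal [0.88 0.04 0.02] 14.2
eye [ 0.5552 -0.2521  0.184 ] in balance mm [  2.1  -3.7 184. ] F [-0.39  4.08 -1.06] M [ 0.86  0.29 -0.05]
[([280.6, 163.1], [203, 90, 157, 151]), ([265.2, 357.4], [59, 343, 397, 26])]
(array([ 0.027, -0.01 ,  0.001]), array([-0.   , -0.002,  0.002]))
```

>>> jog_arm --rows '[[[0.003,0,-0.003],[0,0,0]],[[0.006,0,-0.006],[0,0,0]],[[0.006,0,-0.006],[0,0,0]]]'

```text
t: 14.55
tool_pos: [0.5492, -0.23, 0.163]
orientation: [1.492, 1.944, -0.619]
force: [0.3, -0.4, 0.1]
opening: 0.0139
gripper_force: 60.0
```

```bash
python3 f.py; python3 st.py 0 0 180
```

```text
F bal [ 0.45 -1.38 -0.33] M bal [ 0.17 -0.02  0.07] 14.95
eye [ 0.5548 -0.2507  0.1841] in balance mm [  2.   -2.2 184.1] F [ 1.16 -2.11 -0.4 ] M [ 0.07 -0.01  0.08]
[([280.6, 163.2], [203, 91, 157, 150]), ([362.0, 356.4], [268, 343, 189, 26]), ([167.0, 358.8], [62, 349, 208, 20])]
(array([ 0.022, -0.01 ,  0.007]), array([-0.   , -0.001,  0.002]))
```

>>> jog_arm --rows '[[[0.006,0,0.006],[0,0,0]],[[0.012,0,0.012],[0,0,0]],[[0.018,0,0.018],[0,0,0]],[[0.021,0,0.021],[0,0,0]],[[0.021,0,0.021],[0,0,0]]]'

```text
t: 15.5
tool_pos: [0.5492, -0.2298, 0.1566]
orientation: [1.492, 1.945, -0.62]
force: [1.5, -3.3, -0.3]
opening: 0.0134
gripper_force: 60.0
```

```bash
sed -i 's/range(8)/range(14)/' f.py; python3 f.py; python3 st.py 0 0 180
```

```text
F bal [ 0.45 -4.8   0.03] M bal [-0.26  0.01  0.07] 16.2
eye [ 0.5548 -0.2506  0.1781] in balance mm [  2.   -2.1 178.1] F [ 1.92 -5.06 -0.6 ] M [-0.29 -0.07  0.13]
[([280.6, 163.3], [203, 91, 157, 150]), ([266.3, 357.5], [58, 343, 399, 26])]
(array([ 0.001, -0.01 , -0.014]), array([-0.   , -0.001,  0.002]))
```

>>> jog_arm --rows '[[[0.001,0,0.006],[0,0,0]],[[0.004,0,0.011],[0,0,0]],[[0.004,0,0.011],[0,0,0]]]'

```text
t: 16.55
tool_pos: [0.5492, -0.23, 0.1538]
orientation: [1.492, 1.946, -0.619]
force: [-1.0, 3.6, 0.3]
opening: 0.0137
gripper_force: 60.0
```

```bash
python3 f.py; python3 st.py 0 0 180
```

```text
F bal [-0.17  5.52  0.62] M bal [ 0.88  0.05 -0.  ] 17.25
eye [ 0.5549 -0.251   0.1755] in balance mm [  2.   -2.5 175.5] F [-1.95  5.78  0.63] M [0.83 0.32 0.  ]
[([280.6, 163.3], [203, 91, 157, 150]), ([263.1, 357.7], [59, 343, 394, 26])]
(array([-0.007, -0.01 , -0.025]), array([-0.   , -0.002,  0.003]))
```

>>> jog_arm --rows '[[[0.002,0,-0.002],[0,0,0]],[[0.002,0,-0.002],[0,0,0]],[[0.002,0,-0.002],[0,0,0]],[[0.002,0,-0.002],[0,0,0]]]'

```text
t: 17.7
tool_pos: [0.5492, -0.23, 0.1545]
orientation: [1.492, 1.945, -0.619]
force: [-0.6, 3.2, 0.3]
opening: 0.0133
gripper_force: 60.0
```

```bash
python3 f.py; python3 st.py 0 0 180
```

```text
F bal [0.19 3.8  0.58] M bal [0.65 0.04 0.04] 18.4
eye [ 0.5549 -0.2509  0.1759] in balance mm [  2.   -2.4 175.9] F [-0.92  3.02  0.32] M [0.66 0.19 0.06]
[([280.6, 163.3], [203, 91, 157, 150]), ([266.4, 357.5], [62, 343, 395, 26])]
(array([-0.006, -0.01 , -0.023]), array([-0.   , -0.002,  0.002]))
```

>>> jog_arm --rows '[[[0.002,0,-0.003],[0,0,0]],[[0.002,0,-0.003],[0,0,0]],[[0.002,0,-0.003],[0,0,0]],[[0.002,0,-0.003],[0,0,0]]]'

```text
t: 18.85
tool_pos: [0.5492, -0.2298, 0.1551]
orientation: [1.492, 1.944, -0.62]
force: [1.9, -4.1, 0.2]
opening: 0.0136
gripper_force: 60.0
```

```bash
python3 f.py; python3 st.py 0 0 180
```

```text
F bal [ 0.65 -5.27  0.45] M bal [-0.37 -0.04  0.11] 19.55
eye [ 0.5548 -0.2506  0.1764] in balance mm [  2.   -2.1 176.4] F [ 1.6  -4.82  1.79] M [-0.38 -0.08  0.11]
[([280.6, 163.3], [203, 91, 157, 150]), ([267.1, 357.5], [60, 343, 394, 26])]
(array([-0.005, -0.01 , -0.02 ]), array([-0.   , -0.001,  0.002]))
```

>>> jog_arm --rows '[[[-0.001,0,0.002],[0,0,0]],[[-0.001,0,0.002],[0,0,0]],[[-0.001,0,0.002],[0,0,0]],[[-0.001,0,0.002],[0,0,0]]]'

```text
t: 20.0
tool_pos: [0.5492, -0.2298, 0.1546]
orientation: [1.492, 1.945, -0.619]
force: [1.4, -3.5, 0.5]
opening: 0.0137
gripper_force: 60.0
```

```bash
python3 f.py; python3 st.py 0 0 180
```

```text
F bal [ 0.36 -3.07  0.66] M bal [-0.14  0.    0.09] 20.7
eye [ 0.5548 -0.2507  0.1759] in balance mm [  2.   -2.2 175.9] F [ 1.77 -2.94  1.25] M [-0.12 -0.08  0.08]
[([280.6, 163.3], [203, 91, 157, 150]), ([266.1, 357.4], [60, 343, 395, 26])]
(array([-0.007, -0.01 , -0.022]), array([-0.   , -0.002,  0.003]))
```

>>> jog_arm --rows '[[[-0.005,0,-0.002],[0,0,0]],[[-0.005,0,-0.002],[0,0,0]],[[-0.005,0,-0.002],[0,0,0]],[[-0.005,0,-0.002],[0,0,0]]]'

```text
t: 21.15
tool_pos: [0.5492, -0.2299, 0.1553]
orientation: [1.492, 1.946, -0.619]
force: [-0.6, 1.8, 0.3]
opening: 0.0134
gripper_force: 60.0
```

```bash
python3 f.py; python3 st.py 0 0 180
```

```text
F bal [0.26 3.52 0.48] M bal [0.66 0.03 0.05] 21.85
eye [ 0.5549 -0.2509  0.1768] in balance mm [  2.   -2.4 176.8] F [-1.23  4.42  1.33] M [0.74 0.24 0.06]
[([280.6, 163.2], [203, 91, 157, 150]), ([363.4, 356.3], [267, 343, 189, 26]), ([166.1, 358.9], [59, 349, 218, 20])]
(array([-0.003, -0.01 , -0.02 ]), array([-0.   , -0.002,  0.003]))
```

>>> jog_arm --rows '[[[0.001,0,-0.001],[0,0,0]],[[0.001,0,-0.001],[0,0,0]],[[0.001,0,-0.001],[0,0,0]]]' --squeeze 25

```text
t: 22.2
tool_pos: [0.5493, -0.23, 0.1557]
orientation: [1.492, 1.945, -0.619]
force: [-0.2, 3.6, -0.1]
opening: 0.0141
gripper_force: 25.0
```

>>> jog_arm --rows '[[[0,0,0],[0,0,0]],[[0,0,0],[0,0,0]],[[0,0,0],[0,0,0]]]' --squeeze 10

```text
t: 22.5
tool_pos: [0.5493, -0.23, 0.1557]
orientation: [1.492, 1.945, -0.619]
force: [0.4, 1.5, 1.5]
opening: 0.0139
gripper_force: 10.0
```

>>> jog_arm --rows '[[[0,0,0],[0,0,0]],[[0,0,0],[0,0,0]],[[0,0,0],[0,0,0]]]' --squeeze 5

```text
t: 22.8
tool_pos: [0.5493, -0.23, 0.1556]
orientation: [1.492, 1.945, -0.619]
force: [1.0, 1.2, -0.2]
opening: 0.0141
gripper_force: 5.0
```

>>> jog_arm --rows '[[[0,0,0],[0,0,0]],[[0,0,0],[0,0,0]],[[0,0,0],[0,0,0]],[[0,0,0],[0,0,0]],[[0,0,0],[0,0,0]]]' --squeeze 3

```text
t: 23.3
tool_pos: [0.5492, -0.23, 0.1556]
orientation: [1.492, 1.945, -0.619]
force: [0.8, 0.6, 0.7]
opening: 0.0136
gripper_force: 3.0
```

```bash
python3 f.py; python3 st.py 0 0 180
```

```text
F bal [ 1.18 -0.07  0.27] M bal [ 0.26 -0.1   0.2 ] 24.0
eye [ 0.5549 -0.2508  0.177 ] in balance mm [  2.1  -2.3 177. ] F [ 0.43  0.37 -0.23] M [ 0.3  -0.01  0.23]
[([282.2, 163.3], [205, 91, 156, 150]), ([264.9, 357.5], [60, 343, 388, 26])]
(array([-0.002, -0.01 , -0.019]), array([-0.   , -0.001,  0.002]))
```

At the lightest grip the forces have relaxed to the sensor bias (Fy ≈ 0, Fz ≈ 0.3), so the hook now carries everything. I'll open gently.

>>> jog_arm --rows '[[[0,0.003,0],[0,0,0]],[[0,0.003,0],[0,0,0]],[[0,0.003,0],[0,0,0]]]'

```text
t: 24.35
tool_pos: [0.5495, -0.2299, 0.1553]
orientation: [1.492, 1.945, -0.62]
force: [-1.0, -0.2, 0.5]
opening: 0.0139
gripper_force: 3.0
```

>>> jog_arm --rows '[[[0,0,0],[0,0,0]],[[0,0,0],[0,0,0]],[[0,0,0],[0,0,0]],[[0,0,0],[0,0,0]],[[0,0,0],[0,0,0]]]' --hand 0.62

```text
t: 24.85
tool_pos: [0.5498, -0.2298, 0.1555]
orientation: [1.492, 1.945, -0.619]
force: [-0.2, 0.5, -0.5]
opening: 0.0175
gripper_force: 0.0
```

```bash
python3 f.py; python3 st.py 0 0 180
```

```text
F bal [ 0.01  0.   -0.2 ] M bal [0.31 0.07 0.01] 25.55
eye [ 0.5554 -0.2507  0.1769] in balance mm [  2.6  -2.3 176.9] F [-0.55  0.29 -0.69] M [ 0.24  0.19 -0.01]
[([281.9, 167.1], [203, 95, 159, 154]), ([275.5, 357.5], [70, 343, 392, 26])]
(array([-0.003, -0.013, -0.019]), array([-0.   , -0.002,  0.002]))
```

>>> jog_arm --rows '[[[0,0,0],[0,0,0]],[[0,0,0],[0,0,0]],[[0,0,0],[0,0,0]],[[0,0,0],[0,0,0]],[[0,0,0],[0,0,0]]]' --hand 0.2

```text
t: 26.1
tool_pos: [0.5498, -0.2298, 0.1555]
orientation: [1.492, 1.945, -0.619]
force: [0.1, 0.3, 0.2]
opening: 0.0371
gripper_force: 0.0
```

```bash
python3 - <<'E'
from h import *
from plant import imaging
for i in range(5):
    c=imaging.read_camera("wrist");print([(b[0].tolist(),b[2]) for b in blobs(c,(20,120,60),(32,255,255),800)[0]][0],[(b[0].tolist(),b[2]) for b in blobs(c,(0,130,60),(8,255,255),60,(200,180,360,330))[0]])
E
```

```text
([281.9, 168.0], [203, 95, 159, 154]) [([281.9, 268.9], [268, 249, 29, 34])]
([281.9, 168.0], [203, 95, 159, 154]) [([282.0, 269.0], [268, 249, 29, 34])]
([282.0, 167.9], [203, 95, 159, 153]) [([281.9, 268.8], [268, 248, 29, 35])]
([281.9, 167.7], [203, 94, 159, 154]) [([281.9, 268.5], [268, 248, 29, 35])]Traceback (most recent call last):
  File "<stdin>", line 4, in <module>
ValueError: 200 camera calls are used up
```

>>> jog_arm --rows '[[[0,0,-0.03],[0,0,0]],[[0,0,-0.1],[0,0,0]],[[0,0,-0.2],[0,0,0]],[[0,0,-0.3],[0,0,0]],[[0,0,-0.4],[0,0,0]]]'

```text
t: 26.8
tool_pos: [0.5352, -0.174, 0.2138]
orientation: [1.492, 1.945, -0.618]
force: [0.8, -0.3, -0.4]
opening: 0.0372
gripper_force: 0.0
```

>>> jog_arm --rows '[[[0,0,-0.1],[0,0,0]],[[0,0,-0.2],[0,0,0]],[[0,0,-0.3],[0,0,0]],[[0,0,-0.35],[0,0,0]],[[0,0,-0.35],[0,0,0]]]'

```text
t: 27.3
tool_pos: [0.5236, -0.1262, 0.2637]
orientation: [1.491, 1.944, -0.616]
force: [0.5, -0.0, 0.2]
opening: 0.0369
gripper_force: 0.0
```

>>> jog_arm --rows '[[[0,0,0],[0,0,0]],[[0,0,0],[0,0,0]],[[0,0,0],[0,0,0]],[[0,0,0],[0,0,0]],[[0,0,0],[0,0,0]]]'

```text
t: 27.8
tool_pos: [0.5226, -0.1278, 0.2615]
orientation: [1.492, 1.945, -0.62]
force: [-1.0, 0.6, -0.2]
opening: 0.0373
gripper_force: 0.0
```

>>> jog_arm --rows '[[[0,0,0],[0,0,0]],[[0,0,0],[0,0,0]],[[0,0,0],[0,0,0]],[[0,0,0],[0,0,0]],[[0,0,0],[0,0,0]]]'

```text
t: 28.3
tool_pos: [0.5228, -0.1274, 0.2619]
orientation: [1.492, 1.945, -0.619]
force: [-0.3, 0.1, -0.1]
opening: 0.0373
gripper_force: 0.0
```

>>> jog_arm --rows '[[[0,0,0],[0,0,0]],[[0,0,0],[0,0,0]],[[0,0,0],[0,0,0]],[[0,0,0],[0,0,0]],[[0,0,0],[0,0,0]]]'

```text
t: 28.8
tool_pos: [0.5228, -0.1275, 0.2619]
orientation: [1.492, 1.945, -0.619]
force: [0.1, -0.1, 0.2]
opening: 0.0375
gripper_force: 0.0
```

>>> jog_arm --rows '[[[0,0,0],[0,0,0]],[[0,0,0],[0,0,0]],[[0,0,0],[0,0,0]],[[0,0,0],[0,0,0]],[[0,0,0],[0,0,0]]]'

```text
t: 29.3
tool_pos: [0.5228, -0.1275, 0.2619]
orientation: [1.492, 1.945, -0.619]
force: [0.3, 0.1, 0.2]
opening: 0.0373
gripper_force: 0.0
```

>>> jog_arm --rows '[[[0,0,0],[0,0,0]],[[0,0,0],[0,0,0]],[[0,0,0],[0,0,0]],[[0,0,0],[0,0,0]],[[0,0,0],[0,0,0]]]'

```text
t: 29.8
tool_pos: [0.5228, -0.1275, 0.2619]
orientation: [1.492, 1.945, -0.619]
force: [0.8, -0.2, 0.4]
opening: 0.0371
gripper_force: 0.0
```

>>> jog_arm --rows '[[[0,0,0],[0,0,0]],[[0,0,0],[0,0,0]],[[0,0,0],[0,0,0]],[[0,0,0],[0,0,0]],[[0,0,0],[0,0,0]]]'

```text
t: 30.3
tool_pos: [0.5228, -0.1275, 0.2619]
orientation: [1.492, 1.945, -0.619]
force: [-0.4, -0.3, 0.3]
opening: 0.0371
gripper_force: 0.0
```

```bash
python3 -c "
from plant import robot
print(robot.close_job())"
```

```text
the job is handed in; nothing more can be done
None
```

I hung the pail on the balance hook by its kink, let the hook take the full weight before I released it, moved the arm clear and handed the job in at about 30 s; it looked nearly still just after release, but I had used up the camera calls and could not look again after backing away.

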